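# Sort the tagged pantry tins into the pass and reject nests

### The job

I have checked the seals on the three steel tins: the two with a round tag on the lid passed, the one with a bar tag did not. Slide each tin along the counter, without lifting or tipping it, all the way into the three-sided wooden nest whose sign shows the same shape as its tag, so that no tin sticks out of the open front. Leave the salt cellar, the ramekin and the timer that stand among the tins where they are.

Things in the scene. Friction and masses are not known exactly. Their poses are not given: they have to be found in the camera images.
- tin_round_a: upright stainless tin, a plain cylinder 96 mm in diameter and 62 mm tall (too wide for the gripper), about 0.5 kg, flat aluminium lid with a raised black tag 3 mm thick centred on it: a round disc 54 mm in diameter. Origin: centre of its underside, z up.
- tin_round_b: upright stainless tin, a plain cylinder 96 mm in diameter and 62 mm tall (too wide for the gripper), about 0.5 kg, flat aluminium lid with a raised black tag 3 mm thick centred on it: a round disc 54 mm in diameter. Origin: centre of its underside, z up.
- tin_bar: upright stainless tin, a plain cylinder 96 mm in diameter and 62 mm tall (too wide for the gripper), about 0.5 kg, flat aluminium lid with a raised black tag 3 mm thick centred on it: a bar 76 x 18 mm. Origin: centre of its underside, z up.
- nest_left: On the left (+y): three-sided fixed wooden nest, no floor: rails 30 mm high, 12 mm thick; inside 125 mm deep, 225 mm wide (takes two tins side by side), open front towards the middle of the counter. Origin: on the counter, middle of the inside; its x axis points inwards (open front edge at x = -62.5 mm, back rail at +62.5 mm), y across (side rails at +-112.5 mm).
- nest_right: On the right (-y): three-sided fixed wooden nest, no floor: rails 30 mm high, 12 mm thick; inside 125 mm deep, 225 mm wide (takes two tins side by side), open front towards the middle of the counter. Origin: on the counter, middle of the inside; its x axis points inwards (open front edge at x = -62.5 mm, back rail at +62.5 mm), y across (side rails at +-112.5 mm).
- sign_round: fixed light wooden block 100 x 64 x 24 mm on the counter just behind the back rail of one of the two nests (left or right of the robot); it names that nest. On top a raised black shape 3 mm thick: a disc 54 mm in diameter. Origin: centre of its underside, z up.
- sign_bar: fixed light wooden block 100 x 64 x 24 mm on the counter just behind the back rail of one of the two nests (left or right of the robot); it names that nest. On top a raised black shape 3 mm thick: a bar 76 x 18 mm. Origin: centre of its underside, z up.
- salt_cellar: blue ceramic lidded salt cellar, 66 mm in diameter, 53 mm tall with its knob. Origin: centre of its underside, z up. A bystander; stands at one of six spots among the tins.
- ramekin: white ceramic ramekin, 68 mm in diameter, 42 mm tall. Origin: centre of its underside, z up. A bystander; stands at one of six spots among the tins.
- timer: round white kitchen timer with a steel dial, 68 mm in diameter, 45 mm tall. Origin: centre of its underside, z up. A bystander; stands at one of six spots among the tins. (Other kitchen things that need not be touched stand beyond x = 0.75 m, at the far left corner and on the right near the robot.)
Things that resemble listed ones, but are neither listed nor needed, are in the scene too. What is shaped like the tin_round_a but purple or red is not meant.

How it is judged:
At the end, for the whole second after the job is handed in: Both round-tag tins stand in the nest that has the round sign behind it and the bar-tag tin in the nest that has the bar sign behind it; each tin is wholly inside (within about 3 mm of clearing the open front edge), flat on the counter (tilt under 0.08 rad) and at rest (((world y of sign_round above 0 m and x of tin_round_a in the frame of nest_left between -0.018 and 0.025 m and y of tin_round_a in the frame of nest_left between -0.072 and 0.072 m) or (world y of sign_round below 0 m and x of tin_round_a in the frame of nest_right between -0.018 and 0.025 m and y of tin_round_a in the frame of nest_right between -0.072 and 0.072 m)) and linear speed of each of tin_round_a, tin_round_b, tin_bar below 0.01 m/s and angle between each of tin_round_a, tin_round_b, tin_bar's own z axis and vertical below 0.08 rad and height (world z) of each of tin_round_a, tin_round_b, tin_bar below 0.008 m and ((world y of sign_round above 0 m and x of tin_round_b in the frame of nest_left between -0.018 and 0.025 m and y of tin_round_b in the frame of nest_left between -0.072 and 0.072 m) or (world y of sign_round below 0 m and x of tin_round_b in the frame of nest_right between -0.018 and 0.025 m and y of tin_round_b in the frame of nest_right between -0.072 and 0.072 m)) and ((world y of sign_bar above 0 m and x of tin_bar in the frame of nest_left between -0.018 and 0.025 m and y of tin_bar in the frame of nest_left between -0.072 and 0.072 m) or (world y of sign_bar below 0 m and x of tin_bar in the frame of nest_right between -0.018 and 0.025 m and y of tin_bar in the frame of nest_right between -0.072 and 0.072 m))); the robot touches nothing.
It fails at once if a tin is lifted off the counter (over 15 mm) (height (world z) of any of tin_round_a, tin_round_b, tin_bar above 0.015 m).
It fails at once if a tin is tipped (over 0.25 rad) (angle between any of tin_round_a, tin_round_b, tin_bar's own z axis and vertical above 0.25 rad).
It fails at once if the salt cellar, ramekin or timer is shifted by more than 20 mm or knocked over (distance of any of salt_cellar, ramekin, timer from where it was at the start of the episode above 0.02 m or angle between any of salt_cellar, ramekin, timer's own z axis and vertical above 0.3 rad).
It also fails if it takes over 72 s, if anything falls off the work surface, if the arm or the gripper's body presses on something with over 40 N, if the wrist force passes 120 N, or if a joint passes its speed limit or range.

### The arm

A 6-joint arm with a two-finger parallel gripper is mounted at the origin on the work surface. World frame = base frame: x ahead of the robot, y to its left, z up, the work surface at z = 0. Lengths are in m, angles in rad, forces in N, time in s.
With the tool pointing down it reaches from about 0.225 to 0.875 m from the base axis. Payload 3.4 kg.
Tool frame: the origin (TCP) lies where the fingers leave the gripper's body, on its centre line; the fingertips stand 73 mm ahead of it and the grasp point (between the pads) lies 54 mm ahead of it (manip.pinch_z is the distance from the TCP to the grasp point, in m); z points along the fingers, y is the line along which they close (so a half turn about z gives the same grasp; the last joint's range is limited). The gripper opens to 85 mm and grips with 20 to 120 N. Pads are 22 mm wide; open, the fingers measure 114 mm over their backs; the gripper's body (76 mm by 85 mm) begins 54 mm behind the grasp point. The pads swing forward as they close: fully open they stand 13 mm farther back than shut.
Start: joints at [1.093, 0.276, 1.505, -0, 1.361, -0.121], TCP at [0.201, 0.539, 0.304] pointing down, gripper open.
Joint ranges: [-2.89, 2.89], [-0.75, 2.08], [0.22, 2.7], [-1.18, 4.32], [0.11, 2.71], [-2.7, 2.7]. Speed limits (rad/s): [2.57, 2.57, 3.14, 3.14, 3.14, 3.14].

### API

Orientations are given as a unit quaternion [w, x, y, z].
In Python, from rig import readout, imaging, manip gives the robot as it stands. The module is installed in compiled form; this text tells all that it offers.
- The arm moves only by the tool servo_tool, never from a script. Its argument "moves" is a list of rows, each an object with "dp": the shift along the tool's x, y, z in units of 0.2 m (1.0 is 0.2 m), a list of three; "delta_rot": the turn, a rotation vector about the tool's x, y, z in units of 0.1 rad (1.0 is 0.1 rad), a list of three; "fingers": the opening, from 0 (shut) to 1 (fully open). In form: [{"dp": [dx, dy, dz], "delta_rot": [wx, wy, wz], "fingers": fingers}, ...]. A call has 1 to 5 rows; each row shifts and turns the commanded pose from where the row before left it, along the tool's axes as they then stand; what a row does not reach is not made up. A row lasts 1/10 s, in which the tool goes at most 50 mm and 8.59 degrees, less where a joint would pass 70% of its speed; a pose out of reach is approached as far as the arm can. A call with a number of a shift or a turn outside -1 to 1 is refused whole. A call with a gripper value outside its range is refused whole. The fingers move at their own pace and stop on an object; "force" is the grip in N (left out, the last holds). Time passes only in rows, so rows that do not move let the fingers close. It gives the time, the measured TCP pose, the force, the opening and the grip force at its end, in the units of the state.
- readout.get_state(): the state, without advancing time (a new reading comes with each control period).
- imaging.get_image(name): name is "side" or "top"; returns (picture, depth): 420x560x3 uint8, red, green, blue; 420x560 float32, m along the optical axis (not along the pixel's ray), 0 where there is no reading.
- imaging.calibration(name): a dict with "intrinsics" (3x3 intrinsics, pixels), "R" (3x3) and "t" (3): a world point X has camera coordinates R X + t. Camera axes: x right, y down, z forward; pixel columns grow to the right and rows downward; lengths in m; the calibration is good to about 2 mm. A picture is of the moment at which its call begins. calibration takes no time and is no camera call.
- manip.sign_off(): hands the job in; it is judged then, once.
The state is a dict: "clock": time; "qpos": joint angles; "qd": joint speeds; "effort": joint torques, N m; "position": TCP position; "ee_rot": TCP orientation; "contact_force": force on the tool from outside, world axes, zero at the start; "moment": the same for the moment, N m; "width": finger opening in m; "gripper_force": force on a finger pad.
Only numpy, scipy, OpenCV 4.12 (cv2) and the standard library are available. Lean on these libraries where they do the work, as an engineer would, in place of code of your own. Each camera call takes 0.05 s, during which the arm holds its last target. There are 200 camera calls.

## Working session

There is one attempt and no reset: what is moved stays moved. The work goes in short steps, Python scripts to look and compute and a tool call to move; the robot and the scene stay as the last step left them, time stands still between calls to the robot, and variables do not carry over. Pictures are saved under pics/ and viewed, at most 10 in all, crops included, and the job is handed in when it is done.

Besides the shell and the picture viewer there is one more tool, called after "Emit:" in YAML: its name, and indented under it one key for each argument. servo_tool: Moves the arm, as the interface text tells. Its arguments: {"type":"object","properties":{"moves":{"type":"array"},"force":{"type":"number"}},"required":["moves"]}

```bash
mkdir -p pics; python3 - <<'E'
from rig import readout, imaging, manip
import cv2, numpy as np
for n in ("top","side"):
    p,d=imaging.get_image(n); cv2.imwrite(f"pics/{n}0.png",p[:,:,::-1]); np.savez(f"{n}0.npz",p=p,d=d)
    c=imaging.calibration(n); print(n,c)
print(readout.get_state())
E
```

```text
top {'intrinsics': array([[463.25513412,   0.        , 277.25871933],
       [  0.        , 463.25513412, 209.4003034 ],
       [  0.        ,   0.        ,   1.        ]]), 'R': array([[-0.01112826, -0.99982925, -0.0147527 ],
       [-0.99048945,  0.01304532, -0.13696884],
       [ 0.13713791,  0.01308817, -0.99046549]]), 't': array([0.01406462, 0.52537218, 1.67755291])}
side {'intrinsics': array([[489.17096193,   0.        , 286.37411163],
       [  0.        , 489.17096193, 207.1769343 ],
       [  0.        ,   0.        ,   1.        ]]), 'R': array([[ 0.90839836, -0.41798125,  0.01020279],
       [-0.28806815, -0.64337179, -0.70928801],
       [ 0.30303328,  0.64137696, -0.70484497]]), 't': array([-0.48880845,  0.19073076,  1.33272267])}
{'clock': 0.1, 'qpos': array([ 1.09301176e+00,  2.76542893e-01,  1.50601476e+00, -5.02237964e-06,
        1.36071414e+00, -1.21021248e-01]), 'qd': array([ 6.64877841e-04, -2.48689542e-03, -3.75318772e-03, -7.57146901e-05,
       -3.21386151e-04,  1.38227377e-03]), 'effort': array([ 8.86981234e-04, -4.17701554e+01, -2.46404457e+01, -2.85591741e-04,
        5.83950954e-03,  3.78773706e-06]), 'position': array([0.20066702, 0.53846687, 0.30311649]), 'ee_rot': array([-2.45283354e-04,  1.77436565e-01,  9.84131882e-01, -8.02939932e-04]), 'contact_force': array([ 0.39170005, -0.61585628,  0.01795863]), 'moment': array([ 0.04197347,  0.01750774, -0.01504354]), 'gripper_force': 0.0, 'width': 0.0853451537641955}
```

View pics/top0.png

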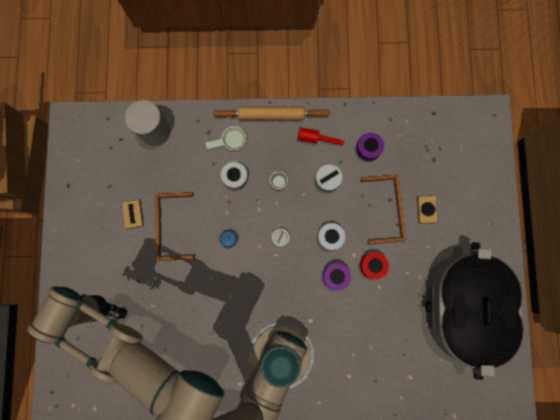

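View pics/side0.png

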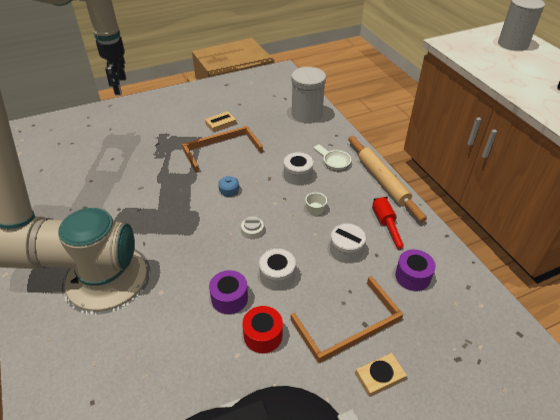

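The top view shows the round sign on the right (428,209) and the bar sign on the left (132,214). The steel tins are round at (234,175), bar at (329,177) and round at (332,236). The bystanders are the salt cellar at (228,239), ramekin at (279,180) and timer at (280,237). The side view agrees with this layout.

```bash
cat > h.py <<'E'
import numpy as np, cv2
from rig import readout, imaging
def cloud(n,p=None,d=None):
    if d is None: p,d=imaging.get_image(n)
    c=imaging.calibration(n);K=c["intrinsics"]
    v,u=np.indices(d.shape)
    C=np.stack([(u-K[0,2])/K[0,0]*d,(v-K[1,2])/K[1,1]*d,d],-1)
    W=(C-c["t"])@c["R"]; W[d==0]=np.nan
    return p,W
def proj(n,X):
    c=imaging.calibration(n); q=c["intrinsics"]@(c["R"]@np.array(X)+c["t"]); return q[:2]/q[2]
def circ(P):  # min enclosing circle of xy
    (x,y),r=cv2.minEnclosingCircle(P.astype(np.float32)); return np.array([x,y,r])
def near(W,c,rad,z0,z1):
    m=(np.hypot(W[...,0]-c[0],W[...,1]-c[1])<rad)&(W[...,2]>z0)&(W[...,2]<z1); return m
E
python3 - <<'E'
from h import *
cl={}
for n in("top","side"):
    f=np.load(n+"0.npz"); cl[n]=cloud(n,f["p"],f["d"])
Wt=cl["top"][1]
for nm,(u,v) in dict(rb=(234,175),bar=(329,177),ra=(332,236),salt=(228,239),ram=(279,180),tim=(280,237),signR=(428,209),signL=(132,214)).items():
    c=Wt[v,u]; out=[]
    for n in cl:
        p,W=cl[n]; m=near(W,c,.065,.012 if 'sign' in nm else .03,.09); P=W[m]
        out+= [n,circ(P[:,:2]).round(3),P[:,:2].mean(0).round(3),np.nanmax(P[:,2]).round(3),np.median(P[:,2]).round(3)]
    print(nm,c.round(3),*out)
# nests
for s in (1,-1):
  for n in cl:
    p,W=cl[n]; y=W[...,1]*s
    hsv=cv2.cvtColor(p,cv2.COLOR_RGB2HSV)
    m=(W[...,2]>.015)&(W[...,2]<.036)&(y>.2)&(y<.48)&(W[...,0]>.25)&(W[...,0]<.75)&(hsv[...,1]>110)&(hsv[...,0]<18)
    P=W[m]; r=cv2.minAreaRect(P[:,:2].astype(np.float32)); print(s,n,m.sum(),r,cv2.boxPoints(r).round(3).tolist(), np.median(P[:,2]))
E
```

```text
rb [0.652 0.165 0.064] top [0.656 0.166 0.05 ] [0.653 0.166] 0.074 0.062 side [0.654 0.165 0.053] [0.65  0.155] 0.07 0.06
bar [ 0.639 -0.184  0.066] top [ 0.642 -0.184  0.05 ] [ 0.639 -0.183] 0.072 0.062 side [ 0.641 -0.185  0.051] [ 0.637 -0.193] 0.07 0.061
ra [ 0.422 -0.189  0.064] top [ 0.423 -0.188  0.049] [ 0.422 -0.187] 0.075 0.062 side [ 0.423 -0.188  0.051] [ 0.42  -0.197] 0.07 0.061
salt [0.417 0.188 0.049] top [0.421 0.191 0.033] [0.42 0.19] 0.063 0.041 side [0.42  0.186 0.034] [0.419 0.182] 0.057 0.04
ram [0.642 0.    0.006] top [0.638 0.002 0.034] [0.643 0.002] 0.049 0.039 side [0.638 0.001 0.037] [0.638 0.002] 0.046 0.037
tim [ 0.423 -0.001  0.044] top [ 0.423 -0.     0.031] [ 0.424 -0.002] 0.051 0.038 side [ 0.427 -0.005  0.028] [ 0.424 -0.007] 0.049 0.037
signR [ 0.521 -0.55   0.027] top [ 0.522 -0.551  0.057] [ 0.522 -0.549] 0.036 0.023 side [ 0.522 -0.552  0.057] [ 0.52  -0.554] 0.034 0.024
signL [0.516 0.548 0.034] top [0.516 0.55  0.06 ] [0.518 0.551] 0.036 0.023 side [0.518 0.553 0.057] [0.516 0.545] 0.031 0.022
1 top 473 ((0.47050392627716064, 0.39273518323898315
[... 493 characters left out ...]
36743], [0.5910000205039978, 0.4740000069141388]] 0.026239781689801674
-1 top 493 ((0.46154487133026123, -0.3819732069969177), (0.16474230587482452, 0.38697904348373413), 87.23883056640625) [[0.2639999985694885, -0.45500001311302185], [0.6510000228881836, -0.4740000069141388], [0.6589999794960022, -0.3089999854564667], [0.2720000147819519, -0.28999999165534973]] 0.027394201006925373
-1 side 1387 ((0.46191835403442383, -0.39100176095962524), (0.3803393542766571, 0.14254342019557953), 3.067167282104492) [[0.2680000066757202, -0.33000001311302185], [0.2759999930858612, -0.47200000286102295], [0.656000018119812, -0.4519999921321869], [0.6480000019073486, -0.3100000023841858]] 0.02791732782612821
```

```bash
python3 - <<'E'
from h import *
for n in("top","side"):
    f=np.load(n+"0.npz"); p,W=cloud(n,f["p"],f["d"]); hsv=cv2.cvtColor(p,cv2.COLOR_RGB2HSV)
    m=(W[...,2]>.02)&(W[...,2]<.036)&(W[...,1]<-.26)&(W[...,1]>-.49)&(W[...,0]>.387)&(W[...,0]<.75)&(hsv[...,1]>110)&(hsv[...,1]<225)&(hsv[...,0]<18)&(hsv[...,0]>3)
    P=W[m]; r=cv2.minAreaRect(P[:,:2].astype(np.float32)); print(n,m.sum(),r,cv2.boxPoints(r).round(3).tolist())
    for (a,b,ax) in ((.39,.45,0),(.58,.66,0)):
        q=P[(P[:,0]>a)&(P[:,0]<b)&(P[:,1]>-.43)]; print('side rail',q.mean(0).round(3),np.polyfit(q[:,1],q[:,0],1).round(3), np.ptp(q[:,1]),q[:,1].max())
    q=P[(P[:,1]<-.44)&(P[:,0]>.43)&(P[:,0]<.6)]; print('back',q.mean(0).round(3),np.polyfit(q[:,0],q[:,1],1).round(3))
    for c in ((.32,-.34),(.28,-.2)):
        m=near(W,c,.075,.055,.08); print(circ(W[m][:,:2]).round(3))
E
```

```text
top 432 ((0.5248763561248779, -0.3856941759586334), (0.24939900636672974, 0.1368393748998642), 4.518349647521973) [[0.39500001072883606, -0.3269999921321869], [0.4059999883174896, -0.46399998664855957], [0.6549999713897705, -0.4440000057220459], [0.6439999938011169, -0.30799999833106995]]
side rail [ 0.405 -0.377  0.029] [-0.078  0.376] 0.10250956420175733 -0.3267976950678514
side rail [ 0.642 -0.368  0.028] [-0.066  0.617] 0.12063706638342542 -0.30805639240991206
back [ 0.509 -0.449  0.027] [ 0.062 -0.48 ]
[ 0.316 -0.341  0.049]
[ 0.278 -0.204  0.049]
side 1067 ((0.5259910821914673, -0.3873535394668579), (0.2497977763414383, 0.13902834057807922), 4.094411373138428) [[0.3959999978542328, -0.3269999921321869], [0.4059999883174896, -0.4659999907016754], [0.656000018119812, -0.4480000138282776], [0.6460000276565552, -0.3089999854564667]]
side rail [ 0.406 -0.38   0.028] [-0.078  0.376] 0.10288794752352654 -0.3264580490880181
side rail [ 0.642 -0.372  0.028] [-0.073  0.615] 0.1195706391607107 -0.31018351453181237
back [ 0.511 -0.452  0.028] [ 0.068 -0.487]
[ 0.318 -0.341  0.05 ]
[ 0.28  -0.205  0.051]
```

Right nest: inside centre about (0.525,-0.381), inward axis (0.078,-0.997). Left nest: inside centre about (0.470,0.387), inward axis (-0.04,0.999). I'll push each tin nestled between half-open fingers, with the tips just above the rails. The helper below works out the rows.

```bash
cat > plan.py <<'E'
# plan.py f  x,y,z,yawdeg,n  ... : rows (tool axes/units) through world waypoints, n rows each; yaw = world angle of tool x
import sys, json, numpy as np
from scipy.spatial.transform import Rotation as Rn
from rig import readout
s=readout.get_state(); q=s["ee_rot"]; R=Rn.from_quat([*q[1:],q[0]]); p=np.array(s["position"])
yaw=lambda R: np.degrees(np.arctan2(*R.as_matrix()[[1,0],0]))
print("t",round(s["clock"],2),"p",p.round(4),"yaw",yaw(R).round(1),"tilt",R.as_matrix()[2].round(3),"F",s["contact_force"].round(1),"w",round(s["width"],3))
rows=[]
for a in sys.argv[2:]:
    x,y,z,w,n=map(float,a.split(",")); n=int(n)
    for k in range(n,0,-1):
        dp=np.round(R.inv().apply((np.array([x,y,z])-p)/k)/.2,2)
        dw=-np.radians((w-yaw(R)+180)%360-180)/k; dr=np.round(np.clip(dw/.1,-1,1),2)
        rows.append(dict(dp=dp.tolist(),delta_rot=[0,0,float(dr)],fingers=float(sys.argv[1])))
        p=p+R.apply(dp*.2); R=R*Rn.from_rotvec([0,0,dr*.1])
        if np.linalg.norm(dp)*.2>.05: print("FAST",len(rows))
    print("->",p.round(4),yaw(R).round(1))
for i in range(0,len(rows),5): print(json.dumps(rows[i:i+5]))
E
python3 plan.py 0.75 .399,-.117,.28,108,15 .399,-.117,.107,108,5
```

```text
t 0.1 p [0.2007 0.5385 0.3031] yaw 159.6 tilt [ 0.    -0.002 -1.   ] F [ 0.4 -0.6  0. ] w 0.085
-> [ 0.3994 -0.1178  0.2799] 108.0
-> [ 0.3986 -0.1162  0.1079] 108.0
[{"dp": [-0.14, -0.18, 0.01], "delta_rot": [0, 0, 0.6], "fingers": 0.75}, {"dp": [-0.15, -0.17, 0.01], "delta_rot": [0, 0, 0.6], "fingers": 0.75}, {"dp": [-0.16, -0.16, 0.01], "delta_rot": [0, 0, 0.6], "fingers": 0.75}, {"dp": [-0.17, -0.15, 0.01], "delta_rot": [0, 0, 0.6], "fingers": 0.75}, {"dp": [-0.18, -0.14, 0.01], "delta_rot": [0, 0, 0.6], "fingers": 0.75}]
[{"dp": [-0.19, -0.13, 0.01], "delta_rot": [0, 0, 0.6], "fingers": 0.75}, {"dp": [-0.19, -0.12, 0.01], "delta_rot": [0, 0, 0.6], "fingers": 0.75}, {"dp": [-0.2, -0.11, 0.01], "delta_rot": [0, 0, 0.6], "fingers": 0.75}, {"dp": [-0.21, -0.1, 0.01], "delta_rot": [0, 0, 0.6], "fingers": 0.75}, {"dp": [-0.21, -0.09, 0.0], "delta_rot": [0, 0, 0.6], "fingers": 0.75}]
[{"dp": [-0.22, -0.07, 0.01], "delta_rot": [0, 0, 0.6], "fingers": 0.75}, {"dp": [-0.22, -0.06, 0.0], "delta_rot": [0, 0, 0.6], "fingers": 0.75}, {"dp": [-0.22, -0.05, 0.01], "delta_rot": [0, 0, 0.6], "fingers": 0.75}, {"dp": [-0.23, -0.04, 0.0], "delta_rot": [0, 0, 0.6], "fingers": 0.75}, {"dp": [-0.23, -0.02, 0.01], "delta_rot": [0, 0, 0.6], "fingers": 0.75}]
[{"dp": [0.0, 0.0, 0.17], "delta_rot": [0, 0, -0.0], "fingers": 0.75}, {"dp": [0.0, 0.0, 0.17], "delta_rot": [0, 0, -0.0], "fingers": 0.75}, {"dp": [0.0, 0.0, 0.17], "delta_rot": [0, 0, -0.0], "fingers": 0.75}, {"dp": [0.0, 0.0, 0.18], "delta_rot": [0, 0, -0.0], "fingers": 0.75}, {"dp": [0.01, 0.0, 0.17], "delta_rot": [0, 0, -0.0], "fingers": 0.75}]
```

Emit:
servo_tool:
  moves:
    - {"dp": [-0.14,-0.18,0.01],"delta_rot": [0,0,0.6],"fingers": 0.75}
    - {"dp": [-0.15,-0.17,0.01],"delta_rot": [0,0,0.6],"fingers": 0.75}
    - {"dp": [-0.16,-0.16,0.01],"delta_rot": [0,0,0.6],"fingers": 0.75}
    - {"dp": [-0.17,-0.15,0.01],"delta_rot": [0,0,0.6],"fingers": 0.75}
    - {"dp": [-0.18,-0.14,0.01],"delta_rot": [0,0,0.6],"fingers": 0.75}

```text
clock: 0.6
position: [0.2698, 0.3206, 0.2935]
ee_rot: [0.0, 0.323, 0.946, -0.0]
contact_force: [0.4, -0.4, -0.2]
width: 0.064
gripper_force: 0.0
```

Emit:
servo_tool:
  moves:
    - {"dp": [-0.19,-0.13,0.01],"delta_rot": [0,0,0.6],"fingers": 0.75}
    - {"dp": [-0.19,-0.12,0.01],"delta_rot": [0,0,0.6],"fingers": 0.75}
    - {"dp": [-0.2,-0.11,0.01],"delta_rot": [0,0,0.6],"fingers": 0.75}
    - {"dp": [-0.21,-0.1,0.01],"delta_rot": [0,0,0.6],"fingers": 0.75}
    - {"dp": [-0.21,-0.09,0.0],"delta_rot": [0,0,0.6],"fingers": 0.75}

```text
clock: 1.1
position: [0.3352, 0.1014, 0.2856]
ee_rot: [0.0, 0.461, 0.887, 0.0]
contact_force: [0.1, -0.7, -1.6]
width: 0.0639
gripper_force: 0.0
```

Emit:
servo_tool:
  moves:
    - {"dp": [-0.22,-0.07,0.01],"delta_rot": [0,0,0.6],"fingers": 0.75}
    - {"dp": [-0.22,-0.06,0.0],"delta_rot": [0,0,0.6],"fingers": 0.75}
    - {"dp": [-0.22,-0.05,0.01],"delta_rot": [0,0,0.6],"fingers": 0.75}
    - {"dp": [-0.23,-0.04,0.0],"delta_rot": [0,0,0.6],"fingers": 0.75}
    - {"dp": [-0.23,-0.02,0.01],"delta_rot": [0,0,0.6],"fingers": 0.75}

```text
clock: 1.6
position: [0.3994, -0.1194, 0.2799]
ee_rot: [0.0, 0.589, 0.808, 0.0]
contact_force: [0.9, 0.4, 0.8]
width: 0.064
gripper_force: 0.0
```

Emit:
servo_tool:
  moves:
    - {"dp": [0,0,0.17],"delta_rot": [0,0,0],"fingers": 0.75}
    - {"dp": [0,0,0.17],"delta_rot": [0,0,0],"fingers": 0.75}
    - {"dp": [0,0,0.17],"delta_rot": [0,0,0],"fingers": 0.75}
    - {"dp": [0,0,0.17],"delta_rot": [0,0,0],"fingers": 0.75}
    - {"dp": [0,0,0.18],"delta_rot": [0,0,0],"fingers": 0.75}

```text
clock: 2.1
position: [0.3995, -0.1175, 0.1068]
ee_rot: [0.0, 0.588, 0.809, 0.0]
contact_force: [0.7, -0.1, -0.7]
width: 0.0638
gripper_force: 0.0
```

```bash
python3 plan.py 0.75 .4045,-.1345,.107,108,1 .4515,-.2405,.107,108,6 .4600,-.3285,.107,108,5 .4615,-.3445,.107,108,3
```

```text
t 2.1 p [ 0.3995 -0.1175  0.1068] yaw 108.0 tilt [-0.001  0.001 -1.   ] F [ 0.7 -0.1 -0.7] w 0.064
-> [ 0.4051 -0.1347  0.1068] 108.0
-> [ 0.4523 -0.2413  0.1069] 108.0
-> [ 0.4598 -0.3293  0.1069] 108.0
-> [ 0.4609 -0.3457  0.1069] 108.0
[{"dp": [-0.09, -0.0, -0.0], "delta_rot": [0, 0, -0.0], "fingers": 0.75}, {"dp": [-0.1, 0.01, -0.0], "delta_rot": [0, 0, -0.0], "fingers": 0.75}, {"dp": [-0.1, 0.01, -0.0], "delta_rot": [0, 0, -0.0], "fingers": 0.75}, {"dp": [-0.09, 0.01, -0.0], "delta_rot": [0, 0, -0.0], "fingers": 0.75}, {"dp": [-0.1, 0.01, -0.0], "delta_rot": [0, 0, -0.0], "fingers": 0.75}]
[{"dp": [-0.09, 0.01, -0.0], "delta_rot": [0, 0, -0.0], "fingers": 0.75}, {"dp": [-0.1, 0.01, -0.0], "delta_rot": [0, 0, -0.0], "fingers": 0.75}, {"dp": [-0.09, -0.02, -0.0], "delta_rot": [0, 0, -0.0], "fingers": 0.75}, {"dp": [-0.08, -0.02, -0.0], "delta_rot": [0, 0, -0.0], "fingers": 0.75}, {"dp": [-0.09, -0.02, -0.0], "delta_rot": [0, 0, -0.0], "fingers": 0.75}]
[{"dp": [-0.08, -0.02, -0.0], "delta_rot": [0, 0, -0.0], "fingers": 0.75}, {"dp": [-0.09, -0.02, -0.0], "delta_rot": [0, 0, -0.0], "fingers": 0.75}, {"dp": [-0.03, -0.01, -0.0], "delta_rot": [0, 0, -0.0], "fingers": 0.75}, {"dp": [-0.02, -0.0, -0.0], "delta_rot": [0, 0, -0.0], "fingers": 0.75}, {"dp": [-0.03, -0.01, -0.0], "delta_rot": [0, 0, -0.0], "fingers": 0.75}]
```

Emit:
servo_tool:
  moves:
    - {"dp": [-0.09,0,0],"delta_rot": [0,0,0],"fingers": 0.75}
    - {"dp": [-0.05,0,0],"delta_rot": [0,0,0],"fingers": 0.75}
    - {"dp": [-0.05,0.01,0],"delta_rot": [0,0,0],"fingers": 0.75}
    - {"dp": [-0.07,0.01,0],"delta_rot": [0,0,0],"fingers": 0.75}
    - {"dp": [-0.08,0.01,0],"delta_rot": [0,0,0],"fingers": 0.75}

```text
clock: 2.6
position: [0.4265, -0.1808, 0.1083]
ee_rot: [-0.0, 0.588, 0.809, 0.0]
contact_force: [0.6, 2.1, -0.4]
width: 0.064
gripper_force: 1.0
```

```bash
cat > look.py <<'E'
# look.py x,y : tin near guess, from both views
import sys
from h import *
for n in ("top","side"):
    p,W=cloud(n); 
    for a in sys.argv[1:]:
        c=list(map(float,a.split(","))); m=near(W,c,.075,.052,.07)
        P=W[m]; hsv=p[m].max(1); t=P[(hsv<45)]
        print(n,"lid",circ(P[:,:2]).round(3) if len(P)>5 else None,"tag",t[:,:2].mean(0).round(3),len(t),"zmed",np.median(P[:,2]).round(3))
E
python3 look.py .44,-.225; python3 plan.py .75
```

```text
top lid [ 0.388 -0.207  0.026] tag [ 0.387 -0.181] 1 zmed 0.06
side lid [ 0.438 -0.219  0.06 ] tag [ 0.439 -0.224] 272 zmed 0.062
t 2.7 p [ 0.4288 -0.1832  0.1088] yaw 107.9 tilt [-0.005  0.003 -1.   ] F [-0.1  0.6  0.6] w 0.064
```

```bash
python3 plan.py 0.75 .4515,-.2405,.107,108,3 .4600,-.3285,.107,108,5 .4615,-.3440,.107,108,2
```

```text
t 2.7 p [ 0.4288 -0.1832  0.1088] yaw 107.9 tilt [-0.005  0.003 -1.   ] F [-0.1  0.6  0.6] w 0.064
-> [ 0.4517 -0.2409  0.1071] 108.0
-> [ 0.4592 -0.3289  0.1074] 108.0
-> [ 0.4622 -0.3448  0.1075] 108.0
[{"dp": [-0.1, 0.01, 0.0], "delta_rot": [0, 0, -0.0], "fingers": 0.75}, {"dp": [-0.1, 0.0, 0.01], "delta_rot": [0, 0, -0.01], "fingers": 0.75}, {"dp": [-0.11, 0.01, 0.0], "delta_rot": [0, 0, -0.0], "fingers": 0.75}, {"dp": [-0.09, -0.02, 0.0], "delta_rot": [0, 0, -0.0], "fingers": 0.75}, {"dp": [-0.08, -0.02, 0.0], "delta_rot": [0, 0, -0.0], "fingers": 0.75}]
[{"dp": [-0.09, -0.02, 0.0], "delta_rot": [0, 0, -0.0], "fingers": 0.75}, {"dp": [-0.08, -0.02, 0.0], "delta_rot": [0, 0, -0.0], "fingers": 0.75}, {"dp": [-0.09, -0.02, 0.0], "delta_rot": [0, 0, -0.0], "fingers": 0.75}, {"dp": [-0.04, -0.01, 0.0], "delta_rot": [0, 0, -0.0], "fingers": 0.75}, {"dp": [-0.04, -0.0, 0.0], "delta_rot": [0, 0, -0.0], "fingers": 0.75}]
```

Emit:
servo_tool:
  moves:
    - {"dp": [-0.1,0.01,0],"delta_rot": [0,0,0],"fingers": 0.75}
    - {"dp": [-0.1,0.0,0.01],"delta_rot": [0,0,0],"fingers": 0.75}
    - {"dp": [-0.1,0.01,0],"delta_rot": [0,0,0],"fingers": 0.75}
    - {"dp": [-0.09,-0.02,0],"delta_rot": [0,0,0],"fingers": 0.75}
    - {"dp": [-0.08,-0.02,0],"delta_rot": [0,0,0],"fingers": 0.75}

```text
clock: 3.2
position: [0.4517, -0.2711, 0.1065]
ee_rot: [-0.0, 0.588, 0.809, 0.001]
contact_force: [-0.1, 7.2, 5.6]
width: 0.0642
gripper_force: 5.3
```

```bash
python3 plan.py 0.75 .4600,-.3285,.108,108,3 .4615,-.3440,.108,108,2; python3 look.py .465,-.32
```

```text
t 3.2 p [ 0.4517 -0.2711  0.1065] yaw 108.0 tilt [ 0.001  0.001 -1.   ] F [-0.1  7.2  5.6] w 0.064
-> [ 0.4601 -0.3293  0.1084] 108.0
-> [ 0.4606 -0.3439  0.1084] 108.0
[{"dp": [-0.1, -0.02, -0.0], "delta_rot": [0, 0, -0.0], "fingers": 0.75}, {"dp": [-0.09, -0.01, -0.0], "delta_rot": [0, 0, -0.0], "fingers": 0.75}, {"dp": [-0.1, -0.02, -0.01], "delta_rot": [0, 0, -0.0], "fingers": 0.75}, {"dp": [-0.04, -0.01, 0.0], "delta_rot": [0, 0, -0.0], "fingers": 0.75}, {"dp": [-0.03, -0.01, 0.0], "delta_rot": [0, 0, -0.0], "fingers": 0.75}]
top lid [ 0.418 -0.305  0.033] tag [nan nan] 0 zmed 0.061
side lid [ 0.459 -0.31   0.06 ] tag [ 0.464 -0.313] 297 zmed 0.062look.py:9: RuntimeWarning: Mean of empty slice.
  print(n,"lid",circ(P[:,:2]).round(3) if len(P)>5 else None,"tag",t[:,:2].mean(0).round(3),len(t),"zmed",np.median(P[:,2]).round(3))
  ret = um.true_divide(
```

Emit:
servo_tool:
  moves:
    - {"dp": [-0.1,-0.02,0],"delta_rot": [0,0,0],"fingers": 0.75}
    - {"dp": [-0.09,-0.01,0],"delta_rot": [0,0,0],"fingers": 0.75}
    - {"dp": [-0.1,-0.02,-0.01],"delta_rot": [0,0,0],"fingers": 0.75}
    - {"dp": [-0.04,-0.01,0],"delta_rot": [0,0,0],"fingers": 0.75}
    - {"dp": [-0.03,-0.01,0],"delta_rot": [0,0,0],"fingers": 0.75}

```text
clock: 3.8
position: [0.4605, -0.3437, 0.1078]
ee_rot: [-0.0, 0.588, 0.809, 0.001]
contact_force: [0.0, 5.5, 3.4]
width: 0.0643
gripper_force: 2.6
```

Emit:
servo_tool:
  moves:
    - {"dp": [0,0,0],"delta_rot": [0,0,0],"fingers": 0.75}
    - {"dp": [0.1,0,0],"delta_rot": [0,0,0],"fingers": 0.75}
    - {"dp": [0.15,0,0],"delta_rot": [0,0,0],"fingers": 0.75}

```text
clock: 4.1
position: [0.4456, -0.2973, 0.1079]
ee_rot: [0.002, 0.588, 0.809, -0.001]
contact_force: [-0.2, 0.3, -0.1]
width: 0.0641
gripper_force: 0.0
```

```bash
python3 look.py .475,-.385 2>/dev/null; python3 plan.py 0.75 .52,-.30,.19,108,3 .663,-.256,.19,108,4 .663,-.256,.107,108,3
```

```text
top lid [ 0.507 -0.416  0.018] tag [nan nan] 0 zmed 0.06
side lid [ 0.474 -0.387  0.051] tag [ 0.473 -0.388] 287 zmed 0.062
t 4.2 p [ 0.4425 -0.2924  0.1073] yaw 108.1 tilt [ 0.004 -0.003 -1.   ] F [-0.7 -0.1 -0.4] w 0.064
-> [ 0.5206 -0.2988  0.191 ] 108.0
-> [ 0.6626 -0.2569  0.1906] 108.0
-> [ 0.6623 -0.2566  0.1066] 108.0
[{"dp": [-0.05, 0.12, -0.14], "delta_rot": [0, 0, 0.01], "fingers": 0.75}, {"dp": [-0.05, 0.12, -0.14], "delta_rot": [0, 0, 0.0], "fingers": 0.75}, {"dp": [-0.05, 0.12, -0.14], "delta_rot": [0, 0, 0.01], "fingers": 0.75}, {"dp": [-0.0, 0.19, 0.0], "delta_rot": [0, 0, -0.0], "fingers": 0.75}, {"dp": [-0.01, 0.18, 0.0], "delta_rot": [0, 0, -0.0], "fingers": 0.75}]
[{"dp": [-0.0, 0.19, 0.0], "delta_rot": [0, 0, -0.0], "fingers": 0.75}, {"dp": [-0.01, 0.18, 0.0], "delta_rot": [0, 0, -0.0], "fingers": 0.75}, {"dp": [0.0, 0.0, 0.14], "delta_rot": [0, 0, -0.0], "fingers": 0.75}, {"dp": [0.0, 0.0, 0.14], "delta_rot": [0, 0, -0.0], "fingers": 0.75}, {"dp": [0.0, 0.0, 0.14], "delta_rot": [0, 0, -0.0], "fingers": 0.75}]
```

Emit:
servo_tool:
  moves:
    - {"dp": [-0.04,0.1,-0.16],"delta_rot": [0,0,0],"fingers": 0.75}
    - {"dp": [-0.05,0.12,-0.14],"delta_rot": [0,0,0],"fingers": 0.75}
    - {"dp": [-0.06,0.14,-0.12],"delta_rot": [0,0,0],"fingers": 0.75}
    - {"dp": [0,0.19,0],"delta_rot": [0,0,0],"fingers": 0.75}
    - {"dp": [-0.01,0.18,0],"delta_rot": [0,0,0],"fingers": 0.75}

```text
clock: 4.7
position: [0.5957, -0.2821, 0.1935]
ee_rot: [0.002, 0.588, 0.809, -0.0]
contact_force: [-0.8, -0.4, 0.4]
width: 0.064
gripper_force: 0.0
```

Emit:
servo_tool:
  moves:
    - {"dp": [0,0.19,0],"delta_rot": [0,0,0],"fingers": 0.75}
    - {"dp": [-0.01,0.18,0],"delta_rot": [0,0,0],"fingers": 0.75}
    - {"dp": [0,0,0.14],"delta_rot": [0,0,0],"fingers": 0.75}
    - {"dp": [0,0,0.14],"delta_rot": [0,0,0],"fingers": 0.75}
    - {"dp": [0,0,0.14],"delta_rot": [0,0,0],"fingers": 0.75}

```text
clock: 5.2
position: [0.6655, -0.2606, 0.1069]
ee_rot: [0.001, 0.587, 0.809, -0.0]
contact_force: [-0.9, 0.1, 0.3]
width: 0.0638
gripper_force: 0.0
```

```bash
python3 look.py .64,-.184 2>/dev/null; python3 plan.py 0.75 .6575,-.238,.107,108,1 .6525,-.2255,.107,108,2 .5365,-.0595,.107,108,9  .5365,.20,.107,108,11
```

```text
top lid [ 0.642 -0.183  0.049] tag [ 0.633 -0.167] 36 zmed 0.061
side lid [ 0.641 -0.184  0.05 ] tag [ 0.642 -0.183] 109 zmed 0.062
t 5.3 p [ 0.6625 -0.2595  0.1031] yaw 108.0 tilt [ 0.005 -0.006 -1.   ] F [-0.4 -1.1 -0. ] w 0.064
-> [ 0.6577 -0.238   0.1073] 108.0
-> [ 0.6514 -0.2253  0.1073] 108.0
-> [ 0.5362 -0.0587  0.1068] 108.0
-> [0.5362 0.1999 0.1076] 108.0
[{"dp": [0.11, 0.01, -0.02], "delta_rot": [0, 0, 0.0], "fingers": 0.75}, {"dp": [0.03, -0.0, 0.0], "delta_rot": [0, 0, 0.0], "fingers": 0.75}, {"dp": [0.04, -0.01, 0.0], "delta_rot": [0, 0, 0.0], "fingers": 0.75}, {"dp": [0.11, -0.03, 0.0], "delta_rot": [0, 0, 0.0], "fingers": 0.75}, {"dp": [0.11, -0.03, 0.0], "delta_rot": [0, 0, 0.0], "fingers": 0.75}]
[{"dp": [0.11, -0.03, 0.0], "delta_rot": [0, 0, 0.0], "fingers": 0.75}, {"dp": [0.11, -0.03, 0.0], "delta_rot": [0, 0, 0.0], "fingers": 0.75}, {"dp": [0.11, -0.03, 0.0], "delta_rot": [0, 0, 0.0], "fingers": 0.75}, {"dp": [0.1, -0.03, 0.0], "delta_rot": [0, 0, 0.0], "fingers": 0.75}, {"dp": [0.11, -0.04, 0.0], "delta_rot": [0, 0, 0.0], "fingers": 0.75}]
[{"dp": [0.1, -0.03, 
[... 193 characters left out ...]
"dp": [0.11, 0.04, 0.0], "delta_rot": [0, 0, 0.0], "fingers": 0.75}, {"dp": [0.11, 0.04, 0.0], "delta_rot": [0, 0, 0.0], "fingers": 0.75}]
[{"dp": [0.11, 0.04, 0.0], "delta_rot": [0, 0, 0.0], "fingers": 0.75}, {"dp": [0.11, 0.03, 0.0], "delta_rot": [0, 0, 0.0], "fingers": 0.75}, {"dp": [0.11, 0.04, 0.0], "delta_rot": [0, 0, 0.0], "fingers": 0.75}, {"dp": [0.11, 0.03, 0.0], "delta_rot": [0, 0, 0.0], "fingers": 0.75}, {"dp": [0.11, 0.04, 0.0], "delta_rot": [0, 0, 0.0], "fingers": 0.75}]
[{"dp": [0.12, 0.03, 0.0], "delta_rot": [0, 0, 0.0], "fingers": 0.75}, {"dp": [0.11, 0.04, 0.0], "delta_rot": [0, 0, 0.0], "fingers": 0.75}, {"dp": [0.12, 0.03, 0.0], "delta_rot": [0, 0, 0.0], "fingers": 0.75}]
```

Emit:
servo_tool:
  moves:
    - {"dp": [0.11,0.01,-0.01],"delta_rot": [0,0,0],"fingers": 0.75}
    - {"dp": [0.03,0,0],"delta_rot": [0,0,0],"fingers": 0.75}
    - {"dp": [0.04,-0.01,0],"delta_rot": [0,0,0],"fingers": 0.75}
    - {"dp": [0.08,-0.02,0],"delta_rot": [0,0,0],"fingers": 0.75}
    - {"dp": [0.11,-0.03,0],"delta_rot": [0,0,0],"fingers": 0.75}

```text
clock: 5.8
position: [0.6346, -0.1956, 0.1117]
ee_rot: [0.004, 0.588, 0.809, -0.0]
contact_force: [3.1, -2.6, -1.2]
width: 0.064
gripper_force: 2.0
```

Emit:
servo_tool:
  moves:
    - {"dp": [0.11,-0.03,0],"delta_rot": [0,0,0],"fingers": 0.75}
    - {"dp": [0.11,-0.03,0],"delta_rot": [0,0,0],"fingers": 0.75}
    - {"dp": [0.11,-0.03,0],"delta_rot": [0,0,0],"fingers": 0.75}
    - {"dp": [0.1,-0.03,0],"delta_rot": [0,0,0],"fingers": 0.75}
    - {"dp": [0.1,-0.03,0],"delta_rot": [0,0,0],"fingers": 0.75}

```text
clock: 6.3
position: [0.5725, -0.1027, 0.1116]
ee_rot: [0.003, 0.588, 0.809, 0.0]
contact_force: [0.9, -2.2, -0.3]
width: 0.0641
gripper_force: 2.0
```

```bash
python3 look.py .55,-.07 2>/dev/null; python3 plan.py 0.75 .5365,-.0595,.107,108,3  .5365,.20,.107,108,12
```

```text
top lid [ 0.555 -0.059  0.048] tag [ 0.557 -0.061] 53 zmed 0.062
side lid [ 0.555 -0.066  0.063] tag [ 0.561 -0.075] 66 zmed 0.061
t 6.4 p [ 0.5698 -0.1004  0.111 ] yaw 108.1 tilt [ 0. -0. -1.] F [-0.5 -0.3  0.1] w 0.064
-> [ 0.5372 -0.0584  0.107 ] 108.0
-> [0.5371 0.2002 0.107 ] 108.0
[{"dp": [0.08, -0.03, 0.01], "delta_rot": [0, 0, 0.0], "fingers": 0.75}, {"dp": [0.08, -0.03, 0.0], "delta_rot": [0, 0, 0.01], "fingers": 0.75}, {"dp": [0.09, -0.03, 0.01], "delta_rot": [0, 0, 0.0], "fingers": 0.75}, {"dp": [0.1, 0.03, 0.0], "delta_rot": [0, 0, 0.0], "fingers": 0.75}, {"dp": [0.1, 0.03, 0.0], "delta_rot": [0, 0, 0.0], "fingers": 0.75}]
[{"dp": [0.1, 0.03, 0.0], "delta_rot": [0, 0, 0.0], "fingers": 0.75}, {"dp": [0.1, 0.03, 0.0], "delta_rot": [0, 0, 0.0], "fingers": 0.75}, {"dp": [0.1, 0.03, 0.0], "delta_rot": [0, 0, 0.0], "fingers": 0.75}, {"dp": [0.1, 0.04, 0.0], "delta_rot": [0, 0, 0.0], "fingers": 0.75}, {"dp": [0.1, 0.03, 0.0], "delta_rot": [0, 0, 0.0], "fingers": 0.75}]
[{"dp": [0.11, 0.04, 0.0], "delta_rot": [0, 0, 0.0], "fingers": 0.75}, {"dp": [0.1, 0.03, 0.0], "delta_rot": [0, 0, 0.0], "fingers": 0.75}, {"dp": [0.11, 0.04, 0.0], "delta_rot": [0, 0, 0.0], "fingers": 0.75}, {"dp": [0.1, 0.03, 0.0], "delta_rot": [0, 0, 0.0], "fingers": 0.75}, {"dp": [0.11, 0.04, 0.0], "delta_rot": [0, 0, 0.0], "fingers": 0.75}]
```

Emit:
servo_tool:
  moves:
    - {"dp": [0.08,-0.03,0.01],"delta_rot": [0,0,0],"fingers": 0.75}
    - {"dp": [0.08,-0.03,0],"delta_rot": [0,0,0],"fingers": 0.75}
    - {"dp": [0.09,-0.03,0.01],"delta_rot": [0,0,0],"fingers": 0.75}
    - {"dp": [0.1,0.03,0],"delta_rot": [0,0,0],"fingers": 0.75}
    - {"dp": [0.1,0.03,0],"delta_rot": [0,0,0],"fingers": 0.75}

```text
clock: 6.9
position: [0.5416, -0.0218, 0.1093]
ee_rot: [0.006, 0.587, 0.81, -0.0]
contact_force: [0.8, -12.8, 11.7]
width: 0.0641
gripper_force: 8.4
```

Emit:
servo_tool:
  moves:
    - {"dp": [0.1,0.03,0],"delta_rot": [0,0,0],"fingers": 0.75}
    - {"dp": [0.1,0.03,0],"delta_rot": [0,0,0],"fingers": 0.75}
    - {"dp": [0.1,0.03,0],"delta_rot": [0,0,0],"fingers": 0.75}
    - {"dp": [0.1,0.04,0],"delta_rot": [0,0,0],"fingers": 0.75}
    - {"dp": [0.1,0.03,0],"delta_rot": [0,0,0],"fingers": 0.75}

```text
clock: 7.4
position: [0.5409, 0.0838, 0.1091]
ee_rot: [0.005, 0.586, 0.81, -0.0]
contact_force: [0.4, -11.6, 13.0]
width: 0.0644
gripper_force: 8.8
```

```bash
python3 look.py .52,.13 2>/dev/null; python3 plan.py 0.75 .533,.195,.107,108,5 .491,.330,.107,108,7 .4885,.3455,.107,108,3
```

```text
top lid [0.518 0.127 0.044] tag [0.517 0.137] 31 zmed 0.061
side lid [0.525 0.12  0.063] tag [0.54  0.093] 45 zmed 0.061
t 7.5 p [0.5401 0.0874 0.108 ] yaw 108.1 tilt [-0.003  0.007 -1.   ] F [ 1.9 -0.6  2.3] w 0.064
-> [0.5326 0.1943 0.1079] 108.0
-> [0.4906 0.33   0.1076] 108.0
-> [0.4875 0.3458 0.1075] 108.0
[{"dp": [0.1, 0.03, 0.0], "delta_rot": [0, 0, 0.0], "fingers": 0.75}, {"dp": [0.11, 0.03, 0.0], "delta_rot": [0, 0, 0.0], "fingers": 0.75}, {"dp": [0.1, 0.02, 0.0], "delta_rot": [0, 0, 0.0], "fingers": 0.75}, {"dp": [0.11, 0.03, 0.0], "delta_rot": [0, 0, 0.01], "fingers": 0.75}, {"dp": [0.1, 0.02, 0.0], "delta_rot": [0, 0, 0.0], "fingers": 0.75}]
[{"dp": [0.1, 0.0, 0.0], "delta_rot": [0, 0, 0.0], "fingers": 0.75}, {"dp": [0.1, 0.0, 0.0], "delta_rot": [0, 0, 0.0], "fingers": 0.75}, {"dp": [0.1, 0.0, 0.0], "delta_rot": [0, 0, 0.0], "fingers": 0.75}, {"dp": [0.1, 0.0, 0.0], "delta_rot": [0, 0, 0.0], "fingers": 0.75}, {"dp": [0.1, 0.0, 0.0], "delta_rot": [0, 0, 0.0], "fingers": 0.75}]
[{"dp": [0.1, 0.01, 0.0], "delta_rot": [0, 0, 0.0], "fingers": 0.75}, {"dp": [0.11, 0.0, 0.0], "delta_rot": [0, 0, 0.0], "fingers": 0.75}, {"dp": [0.03, 0.0, 0.0], "delta_rot": [0, 0, 0.0], "fingers": 0.75}, {"dp": [0.02, 0.01, 0.0], "delta_rot": [0, 0, 0.0], "fingers": 0.75}, {"dp": [0.03, 0.0, 0.0], "delta_rot": [0, 0, 0.0], "fingers": 0.75}]
```

Emit:
servo_tool:
  moves:
    - {"dp": [0.1,0.03,0],"delta_rot": [0,0,0],"fingers": 0.75}
    - {"dp": [0.11,0.03,0],"delta_rot": [0,0,0],"fingers": 0.75}
    - {"dp": [0.1,0.02,0],"delta_rot": [0,0,0],"fingers": 0.75}
    - {"dp": [0.11,0.03,0],"delta_rot": [0,0,0],"fingers": 0.75}
    - {"dp": [0.1,0.02,0],"delta_rot": [0,0,0],"fingers": 0.75}

```text
clock: 8.0
position: [0.5319, 0.192, 0.1074]
ee_rot: [0.003, 0.587, 0.809, -0.001]
contact_force: [0.8, -8.6, 7.0]
width: 0.0645
gripper_force: 5.4
```

Emit:
servo_tool:
  moves:
    - {"dp": [0.1,0,0],"delta_rot": [0,0,0],"fingers": 0.75}
    - {"dp": [0.1,0,0],"delta_rot": [0,0,0],"fingers": 0.75}
    - {"dp": [0.1,0,0],"delta_rot": [0,0,0],"fingers": 0.75}
    - {"dp": [0.1,0,0],"delta_rot": [0,0,0],"fingers": 0.75}
    - {"dp": [0.1,0,0],"delta_rot": [0,0,0],"fingers": 0.75}

```text
clock: 8.5
position: [0.5014, 0.2874, 0.1074]
ee_rot: [0.003, 0.587, 0.809, 0.0]
contact_force: [3.1, -8.3, 6.4]
width: 0.0642
gripper_force: 5.4
```

```bash
python3 look.py .495,.34 2>/dev/null; python3 plan.py 0.75 .491,.330,.1085,108,2 .4885,.3465,.1085,108,3
```

```text
top lid [0.47  0.336 0.044] tag [0.473 0.346] 21 zmed 0.062
side lid [0.49  0.327 0.061] tag [0.504 0.3  ] 33 zmed 0.06
t 8.6 p [0.4997 0.29   0.1067] yaw 108.1 tilt [ 0.     0.002 -1.   ] F [ 0.1 -0.3  0.9] w 0.064
-> [0.4911 0.3292 0.1087] 108.0
-> [0.4875 0.347  0.1087] 108.0
[{"dp": [0.1, 0.01, -0.0], "delta_rot": [0, 0, 0.01], "fingers": 0.75}, {"dp": [0.1, 0.01, -0.01], "delta_rot": [0, 0, 0.0], "fingers": 0.75}, {"dp": [0.03, 0.0, 0.0], "delta_rot": [0, 0, 0.0], "fingers": 0.75}, {"dp": [0.03, 0.01, 0.0], "delta_rot": [0, 0, 0.0], "fingers": 0.75}, {"dp": [0.03, 0.0, 0.0], "delta_rot": [0, 0, 0.0], "fingers": 0.75}]
```

Emit:
servo_tool:
  moves:
    - {"dp": [0.1,0.01,-0.01],"delta_rot": [0,0,0],"fingers": 0.75}
    - {"dp": [0.1,0.01,0],"delta_rot": [0,0,0],"fingers": 0.75}
    - {"dp": [0.03,0,0],"delta_rot": [0,0,0],"fingers": 0.75}
    - {"dp": [0.03,0.01,0],"delta_rot": [0,0,0],"fingers": 0.75}
    - {"dp": [0.03,0,0],"delta_rot": [0,0,0],"fingers": 0.75}

```text
clock: 9.1
position: [0.487, 0.345, 0.1076]
ee_rot: [0.0, 0.588, 0.809, -0.001]
contact_force: [1.0, -3.1, -0.4]
width: 0.0637
gripper_force: 2.0
```

Emit:
servo_tool:
  moves:
    - {"dp": [0,0,0],"delta_rot": [0,0,0],"fingers": 0.75}
    - {"dp": [-0.1,0,0],"delta_rot": [0,0,0],"fingers": 0.75}
    - {"dp": [-0.1,0,-0.1],"delta_rot": [0,0,0],"fingers": 0.75}
    - {"dp": [0,0,-0.2],"delta_rot": [0,0,0],"fingers": 0.75}
    - {"dp": [0,0,-0.2],"delta_rot": [0,0,0],"fingers": 0.75}

```text
clock: 9.6
position: [0.4988, 0.3077, 0.2084]
ee_rot: [-0.001, 0.589, 0.808, -0.0]
contact_force: [0.6, 1.0, -0.5]
width: 0.0642
gripper_force: 0.0
```

```bash
python3 look.py .474,.39 .654,.166 2>/dev/null; python3 plan.py 0.75 .682,.236,.20,68,8 .682,.236,.107,68,3
```

```text
top lid [0.469 0.39  0.049] tag [0.467 0.394] 45 zmed 0.062
top lid [0.655 0.167 0.05 ] tag [0.656 0.168] 100 zmed 0.062
side lid [0.47  0.391 0.054] tag [0.47 0.39] 50 zmed 0.061
side lid [0.658 0.164 0.053] tag [0.656 0.168] 114 zmed 0.062
t 9.7 p [0.5021 0.3098 0.214 ] yaw 107.9 tilt [ 0.003  0.013 -1.   ] F [ 1.1 -0.1  0.3] w 0.064
-> [0.6823 0.2359 0.1995] 68.0
-> [0.6807 0.2355 0.1075] 68.0
[{"dp": [-0.08, 0.09, 0.01], "delta_rot": [0, 0, 0.87], "fingers": 0.75}, {"dp": [-0.07, 0.1, 0.01], "delta_rot": [0, 0, 0.87], "fingers": 0.75}, {"dp": [-0.06, 0.11, 0.01], "delta_rot": [0, 0, 0.87], "fingers": 0.75}, {"dp": [-0.05, 0.11, 0.01], "delta_rot": [0, 0, 0.87], "fingers": 0.75}, {"dp": [-0.04, 0.11, 0.01], "delta_rot": [0, 0, 0.87], "fingers": 0.75}]
[{"dp": [-0.03, 0.12, 0.01], "delta_rot": [0, 0, 0.87], "fingers": 0.75}, {"dp": [-0.03, 0.12, 0.01], "delta_rot": [0, 0, 0.88], "fingers": 0.75}, {"dp": [-0.01, 0.12, 0.01], "delta_rot": [0, 0, 0.87], "fingers": 0.75}, {"dp": [-0.0, -0.0, 0.15], "delta_rot": [0, 0, 0.0], "fingers": 0.75}, {"dp": [-0.0, -0.0, 0.16], "delta_rot": [0, 0, 0.0], "fingers": 0.75}]
[{"dp": [-0.01, -0.01, 0.15], "delta_rot": [0, 0, 0.0], "fingers": 0.75}]
```

Emit:
servo_tool:
  moves:
    - {"dp": [-0.08,0.09,0.01],"delta_rot": [0,0,0.87],"fingers": 0.75}
    - {"dp": [-0.07,0.1,0.01],"delta_rot": [0,0,0.87],"fingers": 0.75}
    - {"dp": [-0.06,0.11,0.01],"delta_rot": [0,0,0.87],"fingers": 0.75}
    - {"dp": [-0.05,0.11,0.01],"delta_rot": [0,0,0.87],"fingers": 0.75}
    - {"dp": [-0.04,0.11,0.01],"delta_rot": [0,0,0.87],"fingers": 0.75}

```text
clock: 10.2
position: [0.6121, 0.2628, 0.1971]
ee_rot: [-0.001, 0.75, 0.662, 0.0]
contact_force: [-0.1, -0.3, -0.2]
width: 0.0641
gripper_force: 0.0
```

Emit:
servo_tool:
  moves:
    - {"dp": [-0.03,0.12,0.01],"delta_rot": [0,0,0.87],"fingers": 0.75}
    - {"dp": [-0.03,0.12,0.01],"delta_rot": [0,0,0.88],"fingers": 0.75}
    - {"dp": [-0.01,0.12,0.01],"delta_rot": [0,0,0.87],"fingers": 0.75}
    - {"dp": [0,0,0.13],"delta_rot": [0,0,0],"fingers": 0.75}
    - {"dp": [0,0,0.14],"delta_rot": [0,0,0],"fingers": 0.75}

```text
clock: 10.7
position: [0.6805, 0.2343, 0.1374]
ee_rot: [-0.0, 0.829, 0.559, 0.002]
contact_force: [-0.3, -0.1, -0.0]
width: 0.0643
gripper_force: 0.0
```

Emit:
servo_tool:
  moves:
    - {"dp": [0,0,0.15],"delta_rot": [0,0,0],"fingers": 0.75}
    - {"dp": [0,0,0],"delta_rot": [0,0,0],"fingers": 0.75}

```text
clock: 10.9
position: [0.6759, 0.2337, 0.1023]
ee_rot: [-0.002, 0.829, 0.559, -0.005]
contact_force: [-0.8, -0.6, -0.5]
width: 0.0644
gripper_force: 0.0
```

```bash
python3 look.py .655,.167 2>/dev/null; python3 plan.py 0.75 .6755,.218,.107,68,1 .6705,.2065,.107,68,2 .5405,.0715,.107,68,9 .5405,-.10,.107,68,8
```

```text
top lid [0.655 0.167 0.049] tag [0.654 0.168] 117 zmed 0.062
side lid [0.66  0.176 0.065] tag [0.658 0.17 ] 121 zmed 0.062
t 11.0 p [0.6788 0.2345 0.1073] yaw 68.0 tilt [-0.    -0.002 -1.   ] F [-0.1  0.1  0. ] w 0.064
-> [0.6766 0.2181 0.1073] 68.0
-> [0.6695 0.2059 0.1073] 68.0
-> [0.5401 0.0727 0.1074] 68.0
-> [ 0.5413 -0.1004  0.1073] 68.0
[{"dp": [-0.08, 0.02, 0.0], "delta_rot": [0, 0, 0.01], "fingers": 0.75}, {"dp": [-0.03, -0.0, 0.0], "delta_rot": [0, 0, -0.0], "fingers": 0.75}, {"dp": [-0.04, -0.01, 0.0], "delta_rot": [0, 0, -0.0], "fingers": 0.75}, {"dp": [-0.1, -0.04, 0.0], "delta_rot": [0, 0, -0.0], "fingers": 0.75}, {"dp": [-0.1, -0.04, 0.0], "delta_rot": [0, 0, -0.0], "fingers": 0.75}]
[{"dp": [-0.09, -0.04, 0.0], "delta_rot": [0, 0, -0.0], "fingers": 0.75}, {"dp": [-0.1, -0.04, 0.0], "delta_rot": [0, 0, -0.0], "fingers": 0.75}, {"dp": [-0.09, -0.04, 0.0], "delta_rot": [0, 0, -0.0], "fingers": 0.75}, {"dp": [-0.1, -0.04, 0.0], "delta_rot": [0, 0, -0.0], "fingers": 0.75}, {"dp": [-0.09, -0.04, 0.0], "delta_rot": [0, 0, -0.0], "fingers": 0.75}]
[{"dp": [-0.1, -0.03, 0.0], "delta_rot": [0, 0, -0.0], "fingers": 0.75}, {"dp": [-0.09, -0.04, 0.0], "delta_rot": [0, 0, -0.0], "fingers": 0.75}, {"dp": [-0.1, 0.04, 0.0], "delta_rot": [0, 0, -0.0], "fingers": 0.75}, {"dp": [-0.1, 0.04, 0.0], "delta_rot": [0, 0, -0.0], "fingers": 0.75}, {"dp": [-0.1, 0.04, 0.0], "delta_rot": [0, 0, -0.0], "fingers": 0.75}]
[{"dp": [-0.1, 0.04, 0.0], "delta_rot": [0, 0, -0.0], "fingers": 0.75}, {"dp": [-0.1, 0.04, 0.0], "delta_rot": [0, 0, -0.0], "fingers": 0.75}, {"dp": [-0.1, 0.04, 0.0], "delta_rot": [0, 0, -0.0], "fingers": 0.75}, {"dp": [-0.1, 0.04, 0.0], "delta_rot": [0, 0, -0.0], "fingers": 0.75}, {"dp": [-0.1, 0.05, 0.0], "delta_rot": [0, 0, -0.0], "fingers": 0.75}]
```

Emit:
servo_tool:
  moves:
    - {"dp": [-0.08,0.02,0],"delta_rot": [0,0,0],"fingers": 0.75}
    - {"dp": [-0.03,0,0],"delta_rot": [0,0,0],"fingers": 0.75}
    - {"dp": [-0.04,-0.01,0],"delta_rot": [0,0,0],"fingers": 0.75}
    - {"dp": [-0.08,-0.03,0],"delta_rot": [0,0,0],"fingers": 0.75}
    - {"dp": [-0.1,-0.04,0],"delta_rot": [0,0,0],"fingers": 0.75}

```text
clock: 11.5
position: [0.645, 0.1779, 0.1098]
ee_rot: [0.001, 0.829, 0.559, 0.003]
contact_force: [3.0, 2.9, 1.3]
width: 0.0641
gripper_force: 2.2
```

Emit:
servo_tool:
  moves:
    - {"dp": [-0.09,-0.04,0],"delta_rot": [0,0,0],"fingers": 0.75}
    - {"dp": [-0.1,-0.04,0],"delta_rot": [0,0,0],"fingers": 0.75}
    - {"dp": [-0.09,-0.04,0],"delta_rot": [0,0,0],"fingers": 0.75}
    - {"dp": [-0.1,-0.04,0],"delta_rot": [0,0,0],"fingers": 0.75}
    - {"dp": [-0.09,-0.04,0],"delta_rot": [0,0,0],"fingers": 0.75}

```text
clock: 12.0
position: [0.572, 0.105, 0.1098]
ee_rot: [0.001, 0.829, 0.559, 0.003]
contact_force: [4.0, 2.4, 1.6]
width: 0.0638
gripper_force: 2.1
```

```bash
python3 look.py .555,.06 2>/dev/null; python3 plan.py 0.75 .5405,.0715,.107,68,3 .5405,-.10,.107,68,8 .5405,-.155,.107,68,3 .591,-.255,.107,68,6
```

```text
top lid [0.551 0.069 0.055] tag [0.551 0.055] 59 zmed 0.062
side lid [0.551 0.064 0.057] tag [0.549 0.062] 155 zmed 0.062
t 12.1 p [0.5691 0.1039 0.109 ] yaw 68.0 tilt [-0.001 -0.001 -1.   ] F [-0.6 -0.   0. ] w 0.064
-> [0.5411 0.072  0.107 ] 68.0
-> [ 0.5406 -0.1003  0.1071] 68.0
-> [ 0.5404 -0.1541  0.1071] 68.0
-> [ 0.5906 -0.2542  0.1071] 68.0
[{"dp": [-0.07, -0.02, 0.0], "delta_rot": [0, 0, -0.0], "fingers": 0.75}, {"dp": [-0.07, -0.03, 0.01], "delta_rot": [0, 0, -0.0], "fingers": 0.75}, {"dp": [-0.06, -0.02, 0.0], "delta_rot": [0, 0, -0.01], "fingers": 0.75}, {"dp": [-0.1, 0.04, 0.0], "delta_rot": [0, 0, 0.0], "fingers": 0.75}, {"dp": [-0.1, 0.04, 0.0], "delta_rot": [0, 0, 0.0], "fingers": 0.75}]
[{"dp": [-0.1, 0.04, 0.0], "delta_rot": [0, 0, 0.0], "fingers": 0.75}, {"dp": [-0.1, 0.04, 0.0], "delta_rot": [0, 0, 0.0], "fingers": 0.75}, {"dp": [-0.1, 0.04, 0.0], "delta_rot": [0, 0, 0.0], "fingers": 0.75}, {"dp": [-0.1, 0.04, 0.0], "delta_rot": [0, 0, 0.0], "fingers": 0.75}, {"dp": [-0.1, 0.04, 0.0], "delta_rot": [0, 0, 0.0], "fingers": 0.75}]
[{"dp": [-0.1, 0.04, 0.0], "delta_rot": [0, 0, 0.0], "fingers": 0.75}, {"dp": [-0.08, 0.03, 0.0], "delta_rot": [0, 0, 0.0], "fingers": 0.75}, {"dp": [-0.09, 0.04, 0.0], "delta_rot": [0, 0, 0.0], "fingers": 0.75}, {"dp": [-0.08, 0.03, 0.0], "delta_rot": [0, 0, 0.0], "fingers": 0.75}, {"dp": [-0.06, 0.07, 0.0], "delta_rot": [0, 0, 0.0], "fingers": 0.75}]
[{"dp": [-0.06, 0.07, 0.0], "delta_rot": [0, 0, 0.0], "fingers": 0.75}, {"dp": [-0.06, 0.07, 0.0], "delta_rot": [0, 0, 0.0], "fingers": 0.75}, {"dp": [-0.06, 0.07, 0.0], "delta_rot": [0, 0, 0.0], "fingers": 0.75}, {"dp": [-0.07, 0.07, 0.0], "delta_rot": [0, 0, 0.0], "fingers": 0.75}, {"dp": [-0.06, 0.07, 0.0], "delta_rot": [0, 0, 0.0], "fingers": 0.75}]
```

Emit:
servo_tool:
  moves:
    - {"dp": [-0.07,-0.02,0],"delta_rot": [0,0,0],"fingers": 0.75}
    - {"dp": [-0.07,-0.03,0.01],"delta_rot": [0,0,0],"fingers": 0.75}
    - {"dp": [-0.06,-0.02,0],"delta_rot": [0,0,0],"fingers": 0.75}
    - {"dp": [-0.1,0.04,0],"delta_rot": [0,0,0],"fingers": 0.75}
    - {"dp": [-0.1,0.04,0],"delta_rot": [0,0,0],"fingers": 0.75}

```text
clock: 12.6
position: [0.5438, 0.0319, 0.1075]
ee_rot: [-0.001, 0.829, 0.559, 0.003]
contact_force: [-0.2, 9.0, 7.9]
width: 0.0641
gripper_force: 6.1
```

Emit:
servo_tool:
  moves:
    - {"dp": [-0.1,0.04,0],"delta_rot": [0,0,0],"fingers": 0.75}
    - {"dp": [-0.1,0.04,0],"delta_rot": [0,0,0],"fingers": 0.75}
    - {"dp": [-0.1,0.04,0],"delta_rot": [0,0,0],"fingers": 0.75}
    - {"dp": [-0.1,0.04,0],"delta_rot": [0,0,0],"fingers": 0.75}
    - {"dp": [-0.1,0.04,0],"delta_rot": [0,0,0],"fingers": 0.75}

```text
clock: 13.1
position: [0.5432, -0.0759, 0.1074]
ee_rot: [-0.002, 0.829, 0.559, 0.002]
contact_force: [0.2, 9.3, 9.6]
width: 0.0639
gripper_force: 6.5
```

```bash
python3 look.py .523,-.12 2>/dev/null; python3 - <<'E'
import numpy as np
for T,y,n in [((.523,-.12),75,2),((.523,-.16),84,2),((.527,-.2),94,2),((.540,-.24),100,2),((.570,-.3),102,4),((.579,-.36),100,4),((.580,-.385),98,3)]:
    a=np.radians(y); print("%.4f,%.4f,.108,%d,%d"%(T[0]+.0468*np.cos(a),T[1]+.0468*np.sin(a),y,n),end=" ")
E
python3 plan.py .75
```

```text
top lid [ 0.52  -0.119  0.048] tag [ 0.518 -0.109] 55 zmed 0.062
side lid [ 0.526 -0.117  0.058] tag [ 0.524 -0.12 ] 203 zmed 0.062
0.5351,-0.0748,.108,75,2 0.5279,-0.1135,.108,84,2 0.5237,-0.1533,.108,94,2 0.5319,-0.1939,.108,100,2 0.5603,-0.2542,.108,102,4 0.5709,-0.3139,.108,100,4 0.5735,-0.3387,.108,98,3 t 13.2 p [ 0.5433 -0.0791  0.1067] yaw 68.0 tilt [-0.     0.002 -1.   ] F [-0.1 -0.3  0.3] w 0.064
```

```bash
python3 plan.py .75 0.5300,-0.1135,.1075,84,3 0.5242,-0.1533,.1075,94,2 0.5319,-0.1939,.1075,100,2 0.5603,-0.2542,.108,102,4 0.5709,-0.3139,.1085,100,4 0.5735,-0.3387,.1085,98,3
```

```text
t 13.2 p [ 0.5433 -0.0791  0.1067] yaw 68.0 tilt [-0.     0.002 -1.   ] F [-0.1 -0.3  0.3] w 0.064
-> [ 0.531  -0.1131  0.1067] 84.0
-> [ 0.5246 -0.1528  0.1067] 94.0
-> [ 0.5326 -0.1942  0.1068] 100.0
-> [ 0.5603 -0.2541  0.1089] 102.0
-> [ 0.57   -0.3133  0.1089] 100.0
-> [ 0.5742 -0.3389  0.1089] 98.0
[{"dp": [-0.06, 0.0, -0.0], "delta_rot": [0, 0, -0.93], "fingers": 0.75}, {"dp": [-0.06, -0.0, -0.0], "delta_rot": [0, 0, -0.93], "fingers": 0.75}, {"dp": [-0.06, -0.01, -0.0], "delta_rot": [0, 0, -0.94], "fingers": 0.75}, {"dp": [-0.1, -0.01, -0.0], "delta_rot": [0, 0, -0.87], "fingers": 0.75}, {"dp": [-0.1, -0.01, -0.0], "delta_rot": [0, 0, -0.87], "fingers": 0.75}]
[{"dp": [-0.1, 0.01, -0.0], "delta_rot": [0, 0, -0.53], "fingers": 0.75}, {"dp": [-0.11, 0.01, -0.0], "delta_rot": [0, 0, -0.52], "fingers": 0.75}, {"dp": [-0.08, 0.02, -0.0], "delta_rot": [0, 0, -0.09], "fingers": 0.75}, {"dp": [-0.08, 0.02, -0.0], "delta_rot": [0, 0, -0.09], "fingers": 0.75}, {"dp": [-0.08, 0.02, -0.0], "delta_rot": [0, 0, -0.09], "fingers": 0.75}]
[{"dp": [-0.08, 0.02, -0.01], "delta_rot": [0, 0, -0.08], "fingers": 0.75}, {"dp": [-0.08, -0.0, 0.0], "delta_rot": [0, 0, 0.09], "fingers": 0.75}, {"dp": [-0.07, -0.0, 0.0], "delta_rot": [0, 0, 0.09], "fingers": 0.75}, {"dp": [-0.08, -0.0, 0.0], "delta_rot": [0, 0, 0.08], "fingers": 0.75}, {"dp": [-0.07, -0.01, 0.0], "delta_rot": [0, 0, 0.09], "fingers": 0.75}]
[{"dp": [-0.04, -0.0, 0.0], "delta_rot": [0, 0, 0.12], "fingers": 0.75}, {"dp": [-0.04, -0.0, 0.0], "delta_rot": [0, 0, 0.11], "fingers": 0.75}, {"dp": [-0.05, -0.0, 0.0], "delta_rot": [0, 0, 0.12], "fingers": 0.75}]
```

Emit:
servo_tool:
  moves:
    - {"dp": [-0.06,0,0],"delta_rot": [0,0,-0.93],"fingers": 0.75}
    - {"dp": [-0.06,0,0],"delta_rot": [0,0,-0.93],"fingers": 0.75}
    - {"dp": [-0.06,-0.01,0],"delta_rot": [0,0,-0.94],"fingers": 0.75}
    - {"dp": [-0.1,-0.01,0],"delta_rot": [0,0,-0.87],"fingers": 0.75}
    - {"dp": [-0.1,-0.01,0],"delta_rot": [0,0,-0.87],"fingers": 0.75}

```text
clock: 13.7
position: [0.523, -0.1491, 0.106]
ee_rot: [-0.002, 0.68, 0.733, 0.001]
contact_force: [-1.4, 6.1, 5.8]
width: 0.0644
gripper_force: 3.4
```

Emit:
servo_tool:
  moves:
    - {"dp": [-0.1,0.01,0],"delta_rot": [0,0,-0.53],"fingers": 0.75}
    - {"dp": [-0.11,0.01,0],"delta_rot": [0,0,-0.52],"fingers": 0.75}
    - {"dp": [-0.08,0.02,0],"delta_rot": [0,0,-0.09],"fingers": 0.75}
    - {"dp": [-0.08,0.02,0],"delta_rot": [0,0,-0.09],"fingers": 0.75}

```text
clock: 14.1
position: [0.5437, -0.2202, 0.1058]
ee_rot: [-0.004, 0.635, 0.772, 0.0]
contact_force: [-3.0, 8.5, 7.2]
width: 0.0643
gripper_force: 4.8
```

```bash
python3 look.py .553,-.27 2>/dev/null; python3 plan.py .75 0.5603,-0.2542,.108,102,2 0.5709,-0.3139,.1085,100,4 0.5735,-0.3387,.1085,98,4
```

```text
top lid [ 0.524 -0.268  0.027] tag [ 0.534 -0.272] 14 zmed 0.061
side lid [ 0.548 -0.261  0.06 ] tag [ 0.552 -0.263] 260 zmed 0.062
t 14.2 p [ 0.5459 -0.2231  0.1057] yaw 101.1 tilt [ 0.    -0.001 -1.   ] F [0.4 0.  0.3] w 0.064
-> [ 0.5604 -0.2549  0.1077] 102.0
-> [ 0.5701 -0.3141  0.1077] 100.0
-> [ 0.574  -0.3378  0.1077] 98.0
[{"dp": [-0.08, 0.02, -0.01], "delta_rot": [0, 0, -0.08], "fingers": 0.75}, {"dp": [-0.09, 0.02, -0.0], "delta_rot": [0, 0, -0.08], "fingers": 0.75}, {"dp": [-0.07, -0.0, -0.0], "delta_rot": [0, 0, 0.09], "fingers": 0.75}, {"dp": [-0.08, -0.0, -0.0], "delta_rot": [0, 0, 0.09], "fingers": 0.75}, {"dp": [-0.07, -0.0, -0.0], "delta_rot": [0, 0, 0.09], "fingers": 0.75}]
[{"dp": [-0.08, -0.01, -0.0], "delta_rot": [0, 0, 0.08], "fingers": 0.75}, {"dp": [-0.03, -0.0, -0.0], "delta_rot": [0, 0, 0.09], "fingers": 0.75}, {"dp": [-0.03, -0.0, -0.0], "delta_rot": [0, 0, 0.09], "fingers": 0.75}, {"dp": [-0.03, -0.0, -0.0], "delta_rot": [0, 0, 0.08], "fingers": 0.75}, {"dp": [-0.03, -0.0, -0.0], "delta_rot": [0, 0, 0.09], "fingers": 0.75}]
```

Emit:
servo_tool:
  moves:
    - {"dp": [-0.08,0.02,-0.01],"delta_rot": [0,0,-0.08],"fingers": 0.75}
    - {"dp": [-0.09,0.02,-0.01],"delta_rot": [0,0,-0.08],"fingers": 0.75}
    - {"dp": [-0.07,0,0],"delta_rot": [0,0,0.09],"fingers": 0.75}
    - {"dp": [-0.08,0,0],"delta_rot": [0,0,0.09],"fingers": 0.75}
    - {"dp": [-0.07,0,0],"delta_rot": [0,0,0.09],"fingers": 0.75}

```text
clock: 14.7
position: [0.5689, -0.2977, 0.1094]
ee_rot: [-0.001, 0.64, 0.769, 0.0]
contact_force: [-0.2, 2.2, -1.2]
width: 0.0644
gripper_force: 1.3
```

```bash
python3 look.py .577,-.345 2>/dev/null; python3 plan.py .75 0.5709,-0.3139,.108,100,2 0.5735,-0.3395,.108,98,3
```

```text
top lid [ 0.541 -0.362  0.037] tag [ 0.561 -0.354] 10 zmed 0.062
side lid [ 0.561 -0.34   0.067] tag [ 0.576 -0.34 ] 291 zmed 0.062
t 14.8 p [ 0.5698 -0.2998  0.1099] yaw 100.4 tilt [-0.003  0.001 -1.   ] F [-0.3 -0.8  0.6] w 0.064
-> [ 0.5704 -0.314   0.1079] 100.0
-> [ 0.5726 -0.3399  0.108 ] 98.0
[{"dp": [-0.04, -0.0, 0.0], "delta_rot": [0, 0, 0.03], "fingers": 0.75}, {"dp": [-0.03, -0.01, 0.01], "delta_rot": [0, 0, 0.04], "fingers": 0.75}, {"dp": [-0.04, -0.0, 0.0], "delta_rot": [0, 0, 0.12], "fingers": 0.75}, {"dp": [-0.04, -0.0, 0.0], "delta_rot": [0, 0, 0.11], "fingers": 0.75}, {"dp": [-0.05, -0.01, 0.0], "delta_rot": [0, 0, 0.12], "fingers": 0.75}]
```

Emit:
servo_tool:
  moves:
    - {"dp": [-0.05,0,0],"delta_rot": [0,0,0],"fingers": 0.75}
    - {"dp": [-0.05,-0.01,0],"delta_rot": [0,0,0],"fingers": 0.75}
    - {"dp": [-0.04,0,0],"delta_rot": [0,0,0.1],"fingers": 0.75}
    - {"dp": [-0.04,0,0],"delta_rot": [0,0,0.1],"fingers": 0.75}
    - {"dp": [-0.03,0,0],"delta_rot": [0,0,0.1],"fingers": 0.75}

```text
clock: 15.3
position: [0.5748, -0.3396, 0.1099]
ee_rot: [0.0, 0.651, 0.759, 0.0]
contact_force: [-0.8, 4.4, -0.4]
width: 0.0644
gripper_force: 1.5
```

Emit:
servo_tool:
  moves:
    - {"dp": [0,0,0],"delta_rot": [0,0,0],"fingers": 0.75}
    - {"dp": [0.1,0,0],"delta_rot": [0,0,0],"fingers": 0.75}
    - {"dp": [0.15,0,-0.1],"delta_rot": [0,0,0],"fingers": 0.75}
    - {"dp": [0.15,0,-0.2],"delta_rot": [0,0,0],"fingers": 0.75}
    - {"dp": [0.15,0,-0.2],"delta_rot": [0,0,0],"fingers": 0.75}

```text
clock: 15.8
position: [0.5576, -0.2299, 0.2104]
ee_rot: [-0.0, 0.651, 0.759, -0.001]
contact_force: [1.5, -0.1, 1.2]
width: 0.064
gripper_force: 0.0
```

Emit:
servo_tool:
  moves:
    - {"dp": [0.2,0.1,-0.1],"delta_rot": [0,0,0],"fingers": 0.75}
    - {"dp": [0.2,0.1,0],"delta_rot": [0,0,0],"fingers": 0.75}
    - {"dp": [0.2,0.1,0],"delta_rot": [0,0,0],"fingers": 0.75}
    - {"dp": [0.2,0,0],"delta_rot": [0,0,0],"fingers": 0.75}
    - {"dp": [0,0,0],"delta_rot": [0,0,0],"fingers": 0.75}

```text
clock: 16.3
position: [0.5924, -0.0587, 0.2303]
ee_rot: [-0.0, 0.649, 0.761, 0.001]
contact_force: [-0.1, -0.3, -0.9]
width: 0.0637
gripper_force: 0.0
```

```bash
python3 look.py .474,-.388 .58,-.385 .47,.39 2>/dev/null; python3 - <<'E'
from h import *
for n in ("top","side"):
    p,W=cloud(n); cv2.imwrite(f"pics/{n}1.png",p[:,:,::-1])
    for c in ((.42,.189),(.638,.001),(.424,-.003)):
        P=W[near(W,c,.05,.03,.06)]; print(n,circ(P[:,:2]).round(3) if len(P) else None)
E
```

```text
top lid [ 0.486 -0.387  0.063] tag [ 0.472 -0.387] 110 zmed 0.062
top lid [ 0.566 -0.387  0.061] tag [ 0.579 -0.385] 117 zmed 0.061
top lid [0.469 0.39  0.05 ] tag [0.47 0.39] 46 zmed 0.062
side lid [ 0.487 -0.388  0.063] tag [ 0.473 -0.388] 286 zmed 0.062
side lid [ 0.568 -0.387  0.064] tag [ 0.58  -0.386] 265 zmed 0.062
side lid [0.469 0.388 0.053] tag [0.47 0.39] 45 zmed 0.061
top [0.42  0.191 0.033]
top [0.637 0.001 0.033]
top None
side [0.42  0.187 0.033]
side [0.637 0.    0.036]
side [ 0.427 -0.005  0.027]
```

View pics/top1.png

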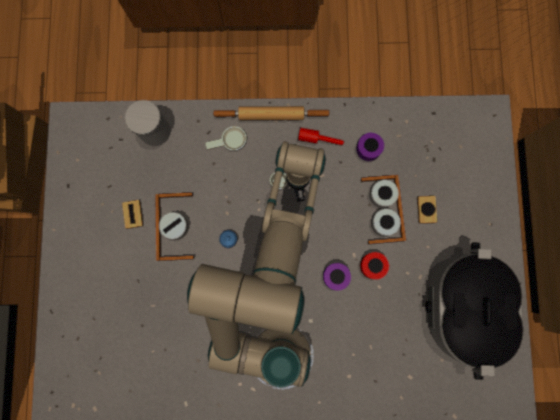

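View pics/side1.png

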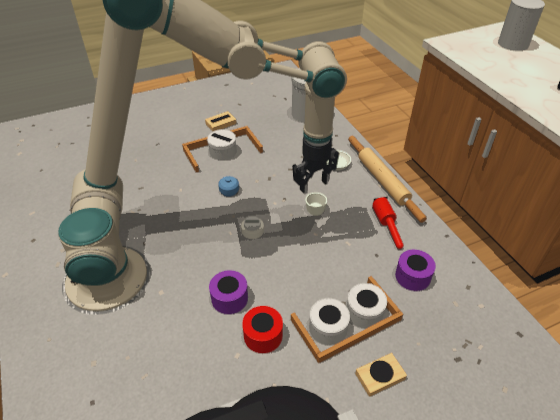

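Both round-tag tins are in the right nest at (385,193) and (386,222), and the bar tin is in the left nest at (173,225). The bystanders have not moved and the arm is clear.

```bash
python3 -c "
from rig import manip
print(manip.sign_off())"
```

```text
the job is handed in; nothing more can be done
None
```

The job is handed in: both round-tag tins are fully inside the right (round-sign) nest and the bar-tag tin is fully inside the left (bar-sign) nest, and the salt cellar, ramekin and timer have not moved; sign-off returned no verdict.

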